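Sort filled from empty bead bottles by weight

ROBOT

A 6-joint arm with a two-finger parallel gripper is mounted at the origin on a cart in front of the work surface, level with it; the furniture and walls round the work are solid. World frame = base frame: x ahead of the robot, y to its left, z up, the work surface at z = 0. Lengths are in m, angles in degrees, forces in N, time in s.
With the tool pointing down it reaches from about 0.375 to 0.9 m from the base axis. Payload 3.1 kg.
Tool frame: the origin (TCP) lies midway between the tips of the shut fingers; the grasp point (between the pads) lies 19 mm behind it; z points along the fingers, y is the direction in which the jaws open and shut (so a half turn about z gives the same grasp; the last joint's range is limited). The gripper opens to 85 mm and grips with 20 to 120 N. Pads are 22 mm wide; open, the fingers measure 114 mm over their backs; the gripper's body (76 mm by 85 mm) begins 54 mm behind the grasp point. The pads swing forward as they close: fully open they stand 13 mm farther back than shut.
Start: joints at [-85.972, 30.224, 82.088, -0, 67.689, -10.227], TCP at [0.154, -0.606, 0.206] pointing down, gripper open.
Joint ranges: [-176.69, 176.69], [-43.24, 126.21], [12.49, 139.97], [-82, 262], [0, 151.66], [-163.58, 163.58]. Speed limits (degrees/s): [159.86, 159.86, 180, 180, 180, 180].

INTERFACE

Orientations are given as [roll, pitch, yaw] about the fixed x, y, z axes, in that order (R = Rz(yaw) Ry(pitch) Rx(roll)).
In Python, from station import arm, eyes, models gives the robot as it stands. Calls block until the motion is done:
- arm.reach(position, orientation): joint-space move of the TCP to a pose.
- arm.move_linear(position, speed=0.15, frame=None): straight line of the TCP; frame=None keeps the orientation; speed is the mean speed in m/s.
- arm.set_joints(angles): joint-space move.
- arm.grip(opening, effort=None): finger opening in m; effort is the grip in N (None keeps the last); returns when the fingers have stopped.
- arm.pause(seconds).
- arm.inverse_kinematics(position, orientation): joint angles nearest the present ones, or None.
- eyes.camera(name): name is "scene" or "top"; returns the picture (420x560x3 uint8, red, green, blue); there is no depth.
- eyes.camera_model(name): a dict with "fx", "fy", "cx", "cy" (pixels), "position" and "rotation" of the camera in the world. Camera axes: x right, y up, looking along -z (the intrinsics and any distortion apply to the point x, -y, -z); pixel columns grow to the right and rows downward; lengths in m; the calibration is good to about 2 mm. A picture is of the moment at which its call begins. camera_model takes no time and is no camera call.
A pose or a line that the arm cannot do raises arm.IKError and nothing moves.
- arm.sign_off(): hands the job in, once; it reports no verdict.
Trained networks look in the newest picture that a camera, given by its name, has taken for a name from the list of things; names that differ only in an ending like _2 or _b are one class to them, and where a whole thing is asked for, a point or a joint stands for the part that bears it (a point fixed in the world has none). Each returns a list of dicts, best first, with "conf" (0 to 1); they miss things now and then, are a little off and sometimes report something else, mostly with a low value. They report only what shows in the picture. A call takes as long as a camera call. They do not tell look-alikes from the thing itself.
- models.recognise(camera, label): "extent" ([left, top, right, bottom] in pixels, round what is visible of it).
- models.place_of(camera, label): "location" ([column, row] in pixels: a listed point, or the origin of a listed thing).
Readings, each from a call of its own:
- arm.get_clock(): time.
- arm.get_q(): joint angles.
- arm.get_qvel(): joint speeds.
- arm.get_joint_torque(): joint torques, N m.
- arm.get_ee_pos(): TCP position.
- arm.get_tcp_rot(): TCP orientation.
- arm.get_ft_force(): force on the tool from outside, world axes, zero at the start.
- arm.get_torque(): the same for the moment, N m.
- arm.get_finger_gap(): finger opening in m.
Only numpy, scipy, OpenCV 4.12 (cv2) and the standard library are available. Lean on these libraries where they do the work, as an engineer would, in place of code of your own. Each camera call takes 0.05 s, during which the arm holds its last target.

TASK

The three white bottles leaning in the sloping stand look alike, but some are filled with steel milling beads and some are empty, at least one of each. Lift each one to feel its weight, then stand every filled bottle upright in the square steel tray and every empty bottle upright in the long steel tray. Set each down without dropping or toppling it, and leave the other things on the bench where they are.

Things in the scene. Friction and masses are not known exactly. Their poses are not given: they have to be found in the camera images.
- bottle_a: White bottle with black cap, 48 mm diameter, straight body 77 mm high, 92 mm with the narrower cap. Origin: centre of its underside; z along the bottle to the cap. Starts in a pocket of the stand, its lowest 24 mm inside, leaning 25 degrees from vertical, cap toward the robot's right (the stand's -x side). Empty (0.05 to 0.10 kg) or filled (0.38 to 0.52 kg): it cannot be seen which.
- bottle_b: Outwardly identical to bottle_a, in another pocket; empty or filled. Origin and axes as for bottle_a.
- bottle_c: Outwardly identical to bottle_a, in another pocket; empty or filled. Origin and axes as for bottle_a.
- stand: Fixed sloping stand: grey block 290 mm long (y), 84 mm along the slope. Origin on the bench under its centre, z up; its y runs roughly fore and aft, -x to the robot's right. Top face slopes 25 degrees down toward -x, about 49 mm high in the middle. Three pockets, 51 mm wide, 24 mm deep, square to the slope, at y = -100, 0, +100 mm; their floor centres at x = -2.5, z = 27.5 mm.
- square_tray: Fixed shallow steel tray for the filled bottles, 120 x 120 mm, rim 14 mm high (16.5 mm with its rolled edge), walls 3 mm. Origin at the centre of its underside on the bench, z up; inner floor 3 mm above the origin. May stand on the left or the right.
- long_tray: Fixed shallow steel tray for the empty bottles, 220 mm (x) by 100 mm (y), rim 14 mm high (16.5 mm with its rolled edge), walls 3 mm. Origin at the centre of its underside on the bench, z up; inner floor 3 mm above the origin. May stand on the left or the right.
- timer: Bystander: white bench timer, 62 x 62 x 15 mm, lying on the bench. Origin at the centre of its underside.
- petri_dish: Bystander: petri dish, 62 mm diameter, 13 mm high. Origin at the centre of its underside.
- marker: Bystander: marker pen lying on the bench, 17 x 135 x 16 mm, long axis y. Origin at the centre of its underside.
- amber_bottle: Bystander: amber bottle with black cap, 54 mm diameter, 108 mm high, standing beyond the stand. Origin at the centre of its underside.
Things that resemble listed ones, but are neither listed nor needed, are in the scene too. What is shaped like the bottle_a but yellow is not meant. What is shaped like the bottle_b but pink is not meant.

How it is judged:
By the outcome, as a careful person would: the job done as asked, in the order asked, and still so for the second after the job is handed in, with the robot touching nothing.
It also fails if it takes over 67 s, if anything falls off the work surface, if the arm or the gripper's body presses on something with over 40 N, if the wrist force passes 120 N, or if a joint passes its speed limit or range.

## Working session

There is one attempt and no reset: what is moved stays moved. The work goes in short steps, each a Python script; the robot and the scene stay as the last script left them, time stands still between calls to the robot, and variables do not carry over. Pictures are saved under pics/ and viewed, and the job is handed in when it is done.

```bash
mkdir -p pics; ls; python3 - <<'E'
from station import arm,eyes,models
import cv2
for n in("scene","top"):
    im=eyes.camera(n); cv2.imwrite(f"pics/{n}0.png",im[:,:,::-1])
    print(n,eyes.camera_model(n))
    for l in("bottle_a","stand","square_tray","long_tray"):
        print(l,[(x["conf"],x["location"]) for x in models.place_of(n,l)])
print(arm.get_clock())
E
```

```text
pics
scene {'fx': 496.1873608103225, 'fy': 496.1873608103225, 'cx': 272.90211515670507, 'cy': 219.5833573764266, 'position': array([-0.01405109,  0.78015769,  1.17914188]), 'rotation': array([  39.95366815,   -0.27426795, -143.70835016])}
bottle_a [(0.89, [357.4, 201.8]), (0.78, [303.3, 226.8]), (0.77, [289.9, 148.2]), (0.64, [243.7, 200.7]), (0.62, [234.3, 241.9]), (0.54, [276.2, 215.3])]
stand [(0.76, [273.3, 216.0]), (0.23, [247.7, 197.3])]
square_tray [(0.6, [337.9, 177.2])]
long_tray [(0.56, [215.1, 289.9]), (0.26, [272.4, 217.7])]
top {'fx': 446.9523122964995, 'fy': 446.9523122964995, 'cx': 279.3628800186536, 'cy': 203.7595024364577, 'position': array([0.37219513, 0.02040299, 1.09339005]), 'rotation': array([  9.27060054,  -1.50904966, -89.61747769])}
bottle_a [(0.96, [285.7, 196.6]), (0.89, [289.4, 234.7]), (0.89, [367.3, 272.7]), (0.89, [400.5, 144.6]), (0.69, [220.9, 182.5]), (0.6, [282.3, 151.5])]
stand [(0.85, [285.4, 194.8])]
square_tray [(0.84, [399.7, 216.3])]
long_tray [(0.89, [166.0, 205.1])]
0.5
```

View pics/scene0.png

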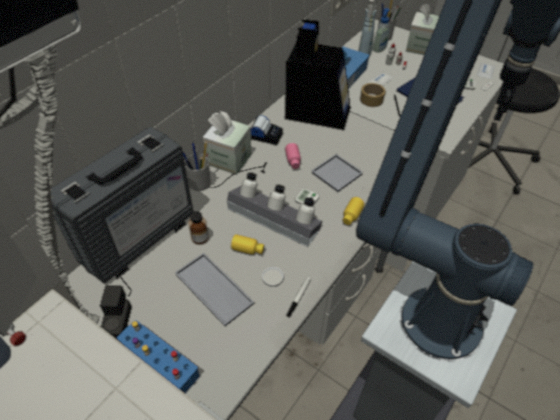

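View pics/top0.png

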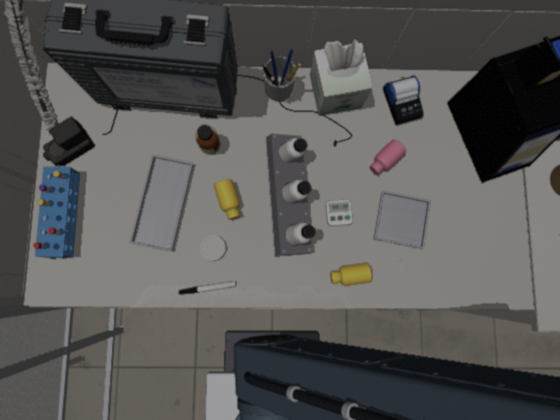

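The white bottles in the stand are at top-view (297,148), (299,190) and (302,234). The yellow ones at (227,198) and (352,274) and the pink one at (388,157) lie on the bench and are look-alikes. I'll confirm that in an enlarged crop.

```bash
python3 - <<'E'
import cv2
im=cv2.imread("pics/top0.png")
cv2.imwrite("pics/c1.png",cv2.resize(im[125:265,240:440],None,fx=4,fy=4,interpolation=cv2.INTER_CUBIC))
cv2.imwrite("pics/c2.png",cv2.resize(im[145:260,120:250],None,fx=5,fy=5,interpolation=cv2.INTER_CUBIC))
im=cv2.imread("pics/scene0.png")
cv2.imwrite("pics/c3.png",cv2.resize(im[140:280,210:370],None,fx=4.2,fy=4.2,interpolation=cv2.INTER_CUBIC))
E
```

```text
(no output)
```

View pics/c1.png

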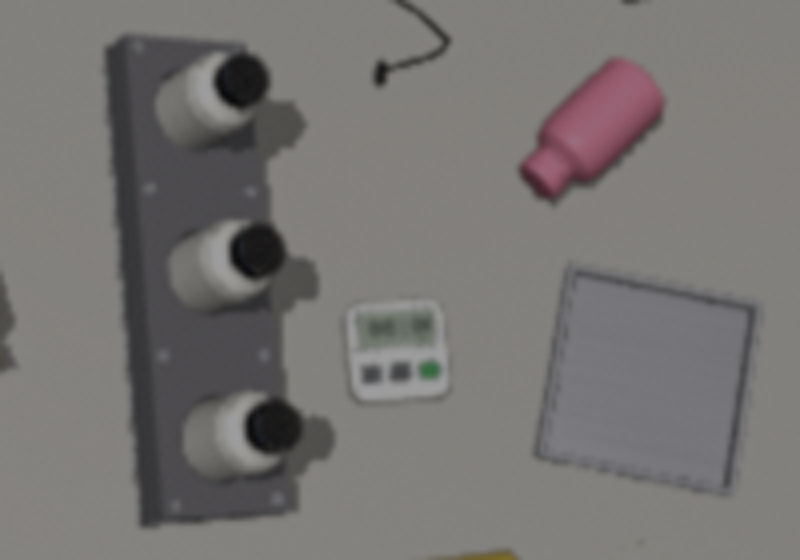

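View pics/c2.png

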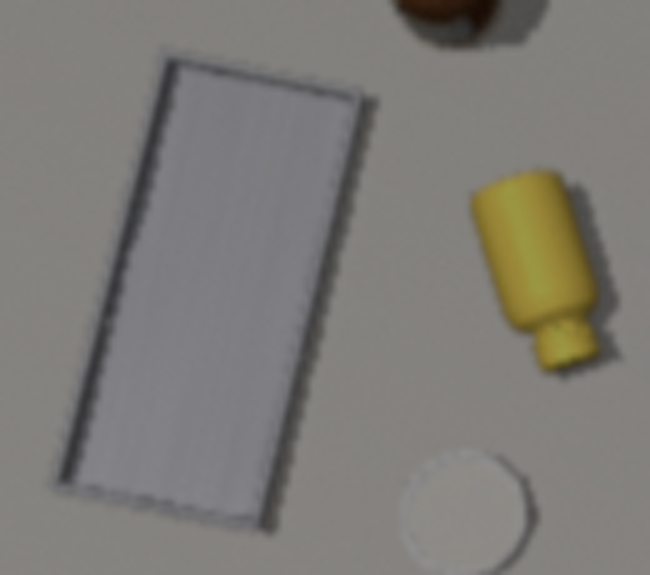

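View pics/c3.png

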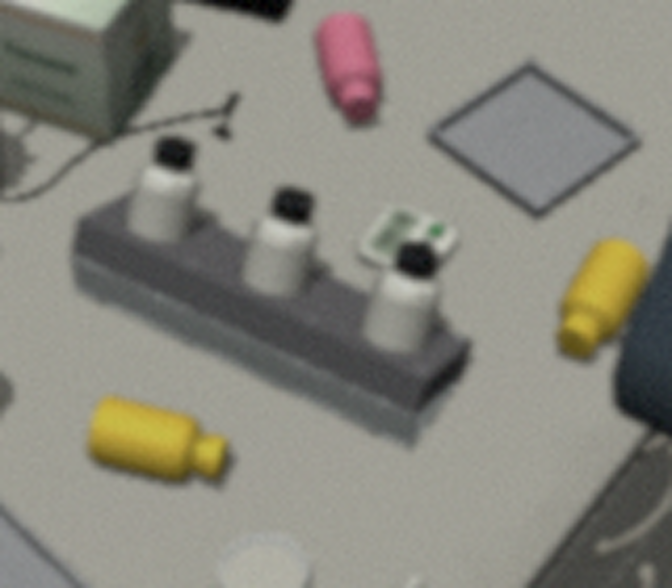

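The crop confirms three white bottles in the stand; pink and yellow are rejected. Next I fit the poses from both views.

```bash
cat > h.py <<'E'
import numpy as np
from scipy.spatial.transform import Rotation as Rn
from scipy.optimize import least_squares
from station import eyes
M={n:eyes.camera_model(n) for n in("top","scene")}
def proj(n,p):
    m=M[n];c=Rn.from_euler('xyz',m["rotation"],degrees=True).inv().apply(np.atleast_2d(p)-m["position"])
    return np.c_[m["cx"]+m["fx"]*c[:,0]/-c[:,2], m["cy"]+m["fy"]*-c[:,1]/-c[:,2]]
def ray(n,uv,z):
    m=M[n];uv=np.atleast_2d(uv);d=np.c_[(uv[:,0]-m["cx"])/m["fx"],-(uv[:,1]-m["cy"])/m["fy"],-np.ones(len(uv))]
    d=Rn.from_euler('xyz',m["rotation"],degrees=True).apply(d);o=m["position"]
    return o+d*((z-o[2])/d[:,2])[:,None]
E
python3 - <<'E'
from h import *
c1=lambda a:np.array(a)/4+[240,125]-.4
c2=lambda a:np.array(a)/5+[120,145]-.4
c3=lambda a:np.array(a)/4.2+[210,140]-.4
for nm,uv in(("sq top",c1([(572,265),(762,303),(730,493),(537,458)])),("long top",c2([(163,50),(368,95),(268,529),(55,487)]))):
    P=ray("top",uv,.0165);print(nm,P.mean(0).round(4),[np.linalg.norm(P[i]-P[i-1]).round(4) for i in range(4)],[np.degrees(np.arctan2(*(P[i]-P[i-1])[1::-1])).round(1) for i in range(4)])
P=ray("scene",c3([(530,62),(640,143),(538,217),(430,135)]),.0165);print("sq scene",P.mean(0).round(4))
P=ray("scene",[(196,255),(253,299),(223,323),(176,268)],.0165);print(P.round(3))
th=np.radians(25);n=np.array([-np.sin(th),0,np.cos(th)])
fl=[np.array([-.0025,y,.0275]) for y in(-.1,0,.1)]
obs=[("top",f+.092*n,c1(p)) for f,p in zip(fl,[(241,80),(257,249),(273,426)])]
obs+=[("scene",f+.086*n,c3(p)) for f,p in zip(fl,[(174,153),(294,203),(416,257)])]
def res(x):
    R=Rn.from_euler('z',x[2])
    return np.concatenate([(proj(k,R.apply(f)+[x[0],x[1],0])[0]-p) for k,f,p in obs])
s=least_squares(res,[.4,0,np.pi/2]);print(s.x[:2],np.degrees(s.x[2]),res(s.x).round(2))
R=Rn.from_euler('z',s.x[2])
print("floors",[(R.apply(f)+[s.x[0],s.x[1],0]).round(4) for f in fl])
print("ends in crop", (proj("top",R.apply([[.0255,-.145,.067],[.0255,.145,.067],[-.0507,-.145,.0315],[-.0507,.145,.0315]])+[s.x[0],s.x[1],0])-[240,125]+.4)*4)
for l,uv,z in(("timer",(339,213),0),("amber",(208,138),.0),("petri",(213,249),0),("yel1",(353,274),.02),("yel2",(228,198),.02),("pink",(388,157),.02)):print(l,ray("top",uv,z).round(3))
E
```

```text
sq top [ 0.513  -0.3076  0.0165] [np.float64(0.122), np.float64(0.1194), np.float64(0.1198), np.float64(0.1188)] [np.float64(-11.8), np.float64(-100.9), np.float64(167.9), np.float64(80.2)]
long top [0.5496 0.277  0.0165] [np.float64(0.2195), np.float64(0.1038), np.float64(0.2172), np.float64(0.1038)] [np.float64(-10.5), np.float64(-101.9), np.float64(169.5), np.float64(79.4)]
sq scene [ 0.5082 -0.2994  0.0165]
[[0.657 0.231 0.016]
 [0.436 0.249 0.016]
 [0.455 0.352 0.016]
 [0.672 0.298 0.016]]
[ 0.56762091 -0.01826766] 95.20866212361963 [ 0.08 -0.41  0.15  0.22  0.35  0.22 -0.11 -0.11 -0.44  0.39  0.05  0.49]
floors [array([ 0.6674, -0.0117,  0.0275]), array([ 0.5678, -0.0208,  0.0275]), array([ 0.4683, -0.0298,  0.0275])]
ends in crop [[117.72675516  35.50831782]
 [158.57007099 522.36753145]
 [240.43216254  44.7170247 ]
 [285.12861855 514.49447172]]
timer [[ 0.529 -0.155  0.   ]]
amber [[0.717 0.174 0.   ]]
petri [[0.438 0.153 0.   ]]
yel1 [[ 0.38  -0.183  0.02 ]]
yel2 [[0.56  0.118 0.02 ]]
pink [[ 0.669 -0.277  0.02 ]]
```

```bash
cat >> h.py <<'E'
YS=np.radians(95.21); th=np.radians(25)
S=Rn.from_euler('z',YS); SO=np.array([.5676,-.0183,0])
nw=S.apply([-np.sin(th),0,np.cos(th)])
FL={k:S.apply([-.0025,y,.0275])+SO for k,y in (("far",-.1),("mid",0),("near",.1))}
def frame(z,jaw):
    z=z/np.linalg.norm(z);y=jaw-z*(jaw@z);y/=np.linalg.norm(y)
    return Rn.from_matrix(np.c_[np.cross(y,z),y,z]).as_euler('xyz',degrees=True)
E
python3 - <<'E'
from h import *
from station import arm
print(proj("scene",[[.513,-.3076,0],[.5496,.277,0]]),proj("top",[[.513,-.3076,0],[.5496,.277,0]]))
print(ray("scene",(337.9,177.2),0),ray("scene",(215.1,289.9),0),ray("top",(399.7,216.3),0),ray("top",(166,205.1),0))
for jn,j in(("tilt",S.apply([1.,0,0])),("along",S.apply([0,1.,0]))):
  for sg in(1,-1):
    o=frame(-nw,sg*j)
    for k in FL:
        print(jn,sg,k,[None if (q:=arm.inverse_kinematics(FL[k]+h*nw,o)) is None else np.round(q).astype(int) for h in(.034,.12,.2)])
for a in range(-90,91,30):
    j=np.array([np.cos(np.radians(a)),np.sin(np.radians(a)),0])
    for p in([.513,-.3076],[.55,.277]):
        for sg in(1,-1):
            q=arm.inverse_kinematics(p+[.1],frame(np.array([0,0,-1.]),j*sg)); print(a,sg,p[1],None if q is None else np.round(q).astype(int))
E
```

```text
[[336.37643558 173.96684267]
 [214.51932532 288.03253972]] [[400.21387499 220.14350814]
 [164.02190365 203.03815757]]
[[ 0.50087616 -0.29757889  0.        ]] [[0.54436075 0.28064796 0.        ]] [[ 0.52261513 -0.30667098  0.        ]] [[0.54451162 0.27191564 0.        ]]
tilt 1 far [array([ -22,   48,   77,   24,   69, -129]), array([ -25,   43,   73,   22,   78, -128]), array([ -27,   40,   67,   21,   87, -126])]
tilt 1 mid [array([ -27,   43,   92,   24,   61, -137]), array([ -30,   37,   88,   21,   72, -135]), array([ -32,   33,   82,   20,   82, -133])]
tilt 1 near [array([ -33,   38,  106,   24,   54, -146]), array([ -36,   31,  101,   20,   66, -143]), array([ -39,   26,   95,   18,   77, -141])]
tilt -1 far [array([-22,  48,  77,  24,  69,  51]), array([-25,  43,  73,  22,  78,  52]), array([-27,  40,  67,  21,  87,  54])]
tilt -1 mid [array([-27,  43,  92,  24,  61,  43]), array([-30,  37,  88,  21,  72,  45]), array([-32,  33,  82,  20,  82,  47])]
tilt -1 near [array([-33,  38, 106,  24,  54,  34]), array([-36,  31, 101,  20,  66,  37]), array([-39,  26,  95,  18,  77,  3
[... 1130 characters left out ...]
6 [-42  36  91   0  53 -12]
-30 -1 -0.3076 None
-30 1 0.277 [16 37 89  0 54 46]
-30 -1 0.277 [  16   37   89    0   54 -134]
0 1 -0.3076 [-42  36  91   0  53 -42]
0 -1 -0.3076 [-42  36  91   0  53 138]
0 1 0.277 [16 37 89  0 54 16]
0 -1 0.277 None
30 1 -0.3076 [-42  36  91   0  53 -72]
30 -1 -0.3076 [-42  36  91   0  53 108]
30 1 0.277 [ 16  37  89   0  54 -14]
30 -1 0.277 None
60 1 -0.3076 [ -42   36   91    0   53 -102]
60 -1 -0.3076 [-42  36  91   0  53  78]
60 1 0.277 [ 16  37  89   0  54 -44]
60 -1 0.277 [ 16  37  89   0  54 136]
90 1 -0.3076 [ -42   36   91    0   53 -132]
90 -1 -0.3076 [-42  36  91   0  53  48]
90 1 0.277 [ 16  37  89   0  54 -74]
90 -1 0.277 [ 16  37  89   0  54 106]
```

```bash
python3 - <<'E'
from h import *
import cv2
def box(c,yaw,a,b,z):
    return Rn.from_euler('z',np.radians(yaw)).apply([[a,b,z],[-a,b,z],[-a,-b,z],[a,-b,z]])+[*c,0]
T=[((.513,-.3076),-11,.06,.06),((.5496,.277),79.3,.11,.05)]
tiles=[]
for n,(i,(x0,y0,x1,y1)) in [("top",(0,(365,180,440,255))),("scene",(0,(300,140,375,215))),("top",(1,(125,150,205,255))),("scene",(1,(165,245,265,330)))]:
    im=cv2.imread(f"pics/{n}0.png")[y0:y1,x0:x1];s=390/im.shape[1] if i==0 else 290/im.shape[0]
    im=cv2.resize(im,None,fx=s,fy=s,interpolation=cv2.INTER_CUBIC)
    p=(proj(n,box(*T[i],.0165))-[x0,y0]+.5)*s
    cv2.polylines(im,[p.astype(int)],True,(0,0,255),1)
    tiles.append(cv2.resize(im,(390,290)))
cv2.imwrite("pics/ov.png",np.vstack([np.hstack(tiles[:2]),np.hstack(tiles[2:])]))
E
```

```text
(no output)
```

View pics/ov.png

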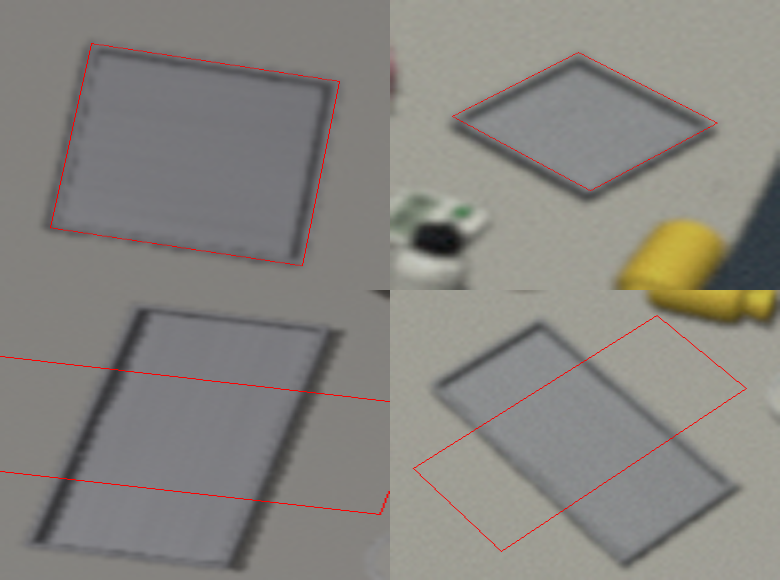

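```bash
cat >> h.py <<'E'
from station import arm
J=S.apply([-1.,0,0]); GO=frame(-nw,J)
u=np.array([np.cos(np.radians(-11)),np.sin(np.radians(-11))])
SQ=np.array([.512,-.305]); LG=np.array([.548,.278])
PO=frame(np.array([0,0,-1.]),np.array([np.cos(np.radians(-95)),np.sin(np.radians(-95)),0]))
H=.034
def fz():
    arm.pause(.25); return np.mean([arm.get_ft_force() for _ in range(3)],axis=0)
def pick(k,op=.085,first=False):
    pre=FL[k]+.13*nw
    arm.reach(pre,GO); arm.grip(op) if not first else None
    f0=fz()
    arm.move_linear(FL[k]+H*nw,.12)
    arm.grip(.03,45); g=arm.get_finger_gap(); f1=arm.get_ft_force()
    arm.move_linear(FL[k]+(H+.06)*nw,.1)
    f2=fz(); print(k,"gap",g,"grip f",np.round(f1-f0,2),"lift df",np.round(f2-f0,2),"gap",arm.get_finger_gap(),arm.get_clock())
def place(xy,zb=.25):
    arm.reach([*xy,zb],PO)
def lower(xy):
    z=.003+H+.006
    arm.move_linear([*xy,z],.15); f0=fz()
    while z>.003+H-.012:
        z-=.0015; arm.move_linear([*xy,z],.03)
        d=arm.get_ft_force()-f0
        if d[2]>3: break
    print("contact z-nominal",round(z-.003-H,4),d.round(2),arm.get_clock())
def release(xy):
    arm.grip(.066); 
    p=arm.get_ee_pos(); arm.move_linear([p[0],p[1],.19],.2); print("rel",arm.get_clock())
E
python3 - <<'E'
from h import *
pick("near",first=True)
import cv2
cv2.imwrite("pics/s1.png",eyes.camera("scene")[:,:,::-1])
E
```

```text
near gap 0.046689287826381785 grip f [ 0.76 -2.44  5.9 ] lift df [ 0.73  0.47 -0.03] gap 0.04599209359316534 5.2917
```

View pics/s1.png

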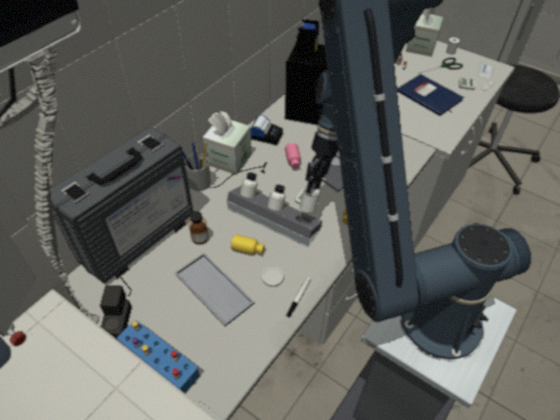

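```bash
python3 - <<'E'
from h import *
import cv2
print([np.round(arm.get_ft_force(),2) for _ in range(3)],np.round(arm.get_torque(),2),arm.get_finger_gap(),arm.get_ee_pos(),FL["near"]+(H+.06)*nw)
a=eyes.camera("scene")[150:250,220:353,::-1];b=eyes.camera("top")[150:290,220:407,::-1]
cv2.imwrite("pics/s2.png",np.hstack([cv2.resize(a,(400,300),interpolation=2),cv2.resize(b,(400,300),interpolation=2)]))
E
```

```text
[array([ 0.34,  0.41, -0.58]), array([ 0.34,  0.41, -0.58]), array([ 0.34,  0.41, -0.58])] [-0.28 -0.01 -0.01] 0.04643244196307689 [ 0.47153387 -0.06905359  0.11230918] [ 0.47184754 -0.0694323   0.11269293]
```

View pics/s2.png

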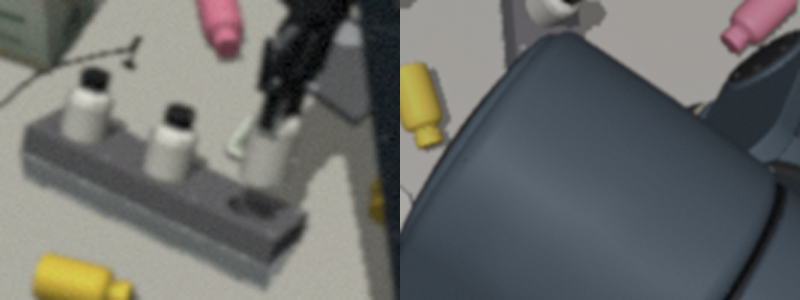

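```bash
cat >> h.py <<'E'
def up(k):
    p=FL[k]+(H+.06)*nw; p[2]=.25; arm.move_linear(p,.25)
    L=[]
    for _ in range(4): arm.pause(.08); L.append(arm.get_ft_force())
    print("weigh",np.round(np.mean(L,0),2),np.round(np.std(L,0),2))
E
python3 - <<'E'
from h import *
import cv2
up("near")
xy=LG+.05*u
place(xy); L=[]
for _ in range(4): arm.pause(.05);L.append(arm.get_ft_force())
print("vertical",np.mean(L,0).round(2))
lower(xy)
cv2.imwrite("pics/s3.png",cv2.resize(eyes.camera("scene")[210:310,140:280,::-1],(700,500),interpolation=2))
E
```

```text
weigh [-0.56 -0.01 -0.89] [0.26 0.29 0.39]
vertical [ 0.13 -0.49 -1.05]
contact z-nominal -0.0015 [-1.22 -0.67  6.94] 11.1167
```

View pics/s3.png

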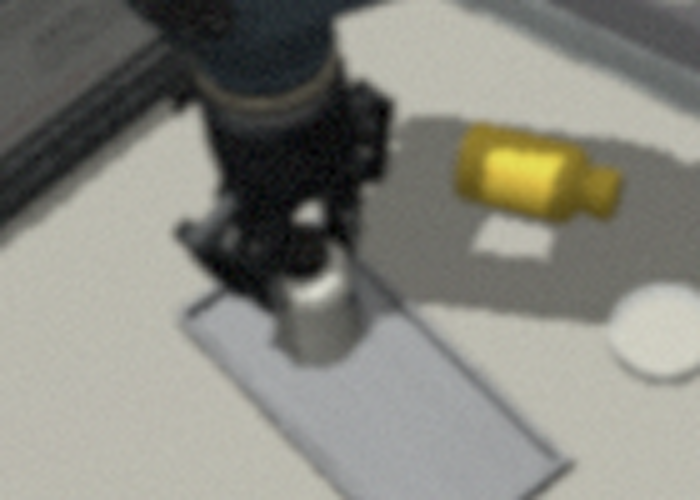

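```bash
python3 - <<'E'
from h import *
import cv2
release(None)
pick("mid",op=.08)
up("mid")
cv2.imwrite("pics/s4.png",eyes.camera("scene")[:,:,::-1])
E
```

```text
rel 12.4167
mid gap 0.04631094723531077 grip f [-1.14 -5.27  3.79] lift df [-0.24 -0.06 -4.97] gap 0.04646771216941981 16.6833
weigh [-0.37  0.29 -4.72] [0.27 0.38 0.5 ]
```

View pics/s4.png

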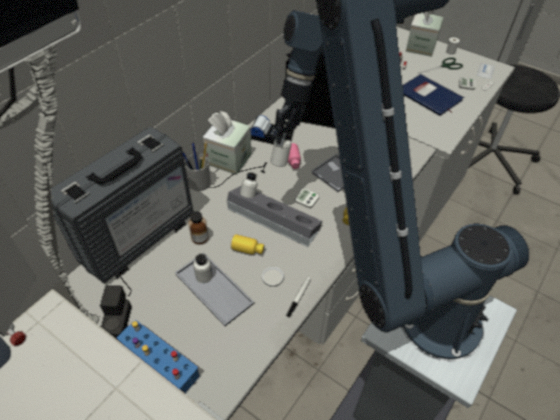

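Mid bottle: about 0.48 kg, filled. The first bottle stands upright in the long tray at (203,268).

```bash
python3 - <<'E'
from h import *
import cv2
xy=SQ+.028*u
place(xy); lower(xy)
cv2.imwrite("pics/s5.png",cv2.resize(eyes.camera("top")[170:270,330:470,::-1],(700,500),interpolation=2))
cv2.imwrite("pics/s5b.png",cv2.resize(eyes.camera("scene")[120:220,270:410,::-1],(700,500),interpolation=2))
E
```

```text
contact z-nominal -0.0015 [-1.93  0.33  8.13] 21.7333
```

View pics/s5.png

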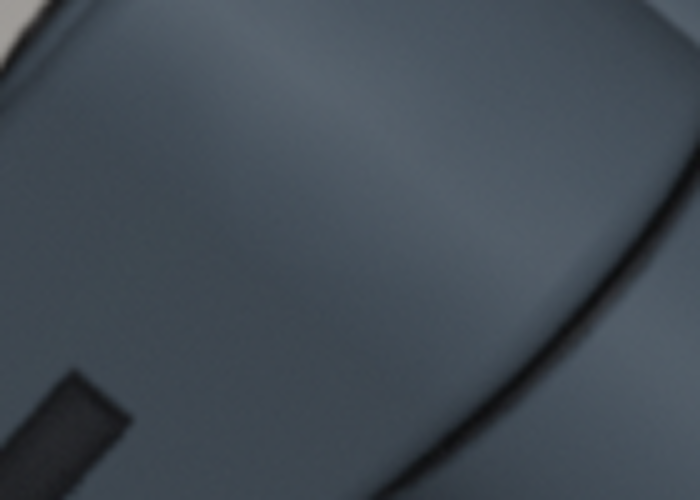

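View pics/s5b.png

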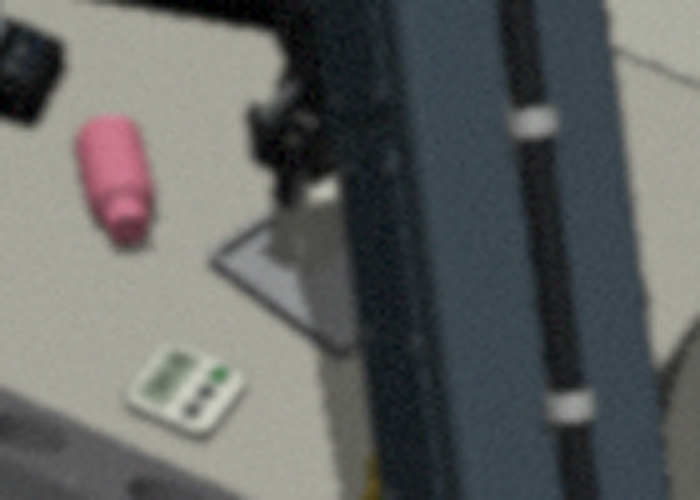

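The top view is blocked by the arm, but the scene crop shows the bottle inside the tray at floor height, with contact at the same z as the first one. I'll release it and pick the far bottle.

```bash
python3 - <<'E'
from h import *
import cv2
release(None)
pick("far",op=.08)
up("far")
cv2.imwrite("pics/s6.png",eyes.camera("scene")[:,:,::-1])
cv2.imwrite("pics/s6b.png",eyes.camera("top")[:,:,::-1])
E
```

```text
rel 23.0917
far gap 0.04687972126165822 grip f [-0.14 -1.58  3.7 ] lift df [-1.09 -0.35 -1.13] gap 0.04650694397882285 27.025
weigh [-0.27  0.51 -0.74] [0.72 0.42 0.29]
```

View pics/s6.png

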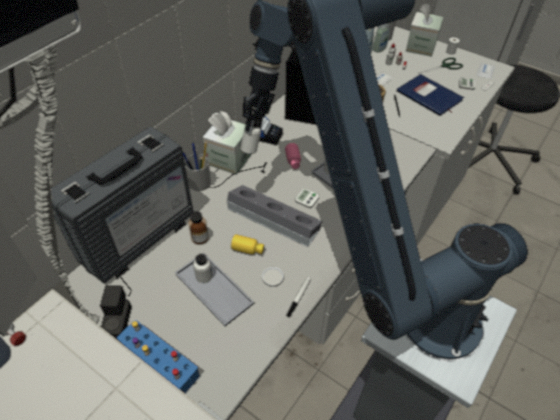

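View pics/s6b.png

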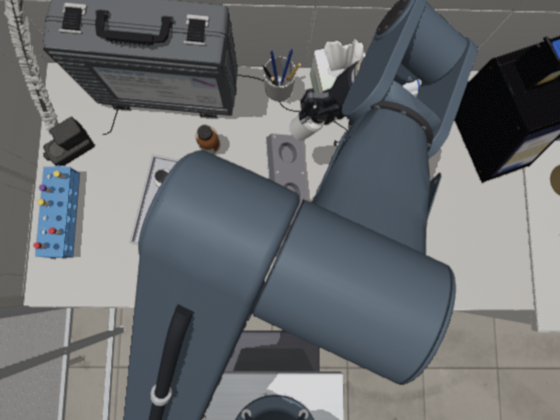

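Far bottle weighs about 0.08–0.11 kg, so it is empty and goes to the long tray's near spot.

```bash
python3 - <<'E'
from h import *
import cv2
xy=LG-.05*u
place(xy); lower(xy); release(None)
arm.set_joints([60,10,90,0,80,0])
cv2.imwrite("pics/s7.png",eyes.camera("scene")[:,:,::-1])
cv2.imwrite("pics/s7b.png",eyes.camera("top")[:,:,::-1])
print(arm.get_clock())
E
```

```text
contact z-nominal -0.0015 [-0.9  -1.17  6.7 ] 32.6667
rel 33.9167
35.75
```

View pics/s7.png

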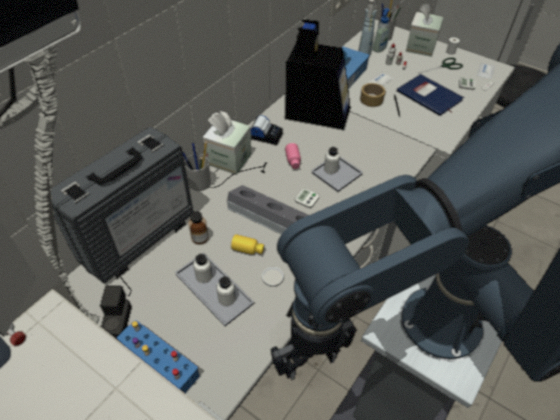

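View pics/s7b.png

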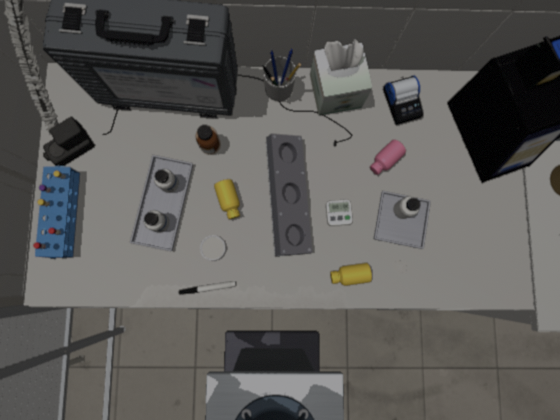

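All three bottles stand upright: two in the long tray at (164,178) and (155,220), one in the square tray at (409,206). The other items are at their original pixels, and the arm is clear.

```bash
python3 - <<'E'
from station import arm
print(np.round(arm.get_ft_force(),1) if 0 else arm.get_ft_force()); arm.sign_off()
E
```

```text
[-0.1241152  -0.32741088  0.13692525]
the job is handed in; nothing more can be done
```

I lifted and weighed all three white bottles, stood them upright in their trays and handed the job in. The robot clock read about 36 s at my last check, against the 67 s limit.

| Bottle in stand | Weight felt | Result | Placed in |
|---|---|---|---|
| Nearest the robot | about 0.09 kg | empty | long tray |
| Middle | about 0.48 kg | filled | square tray |
| Farthest | about 0.1 kg | empty | long tray |

**Final check:** both camera views showed the three bottles upright inside their trays. The other things on the bench looked unmoved, and the arm was clear, reading about 0.1 N vertically.

**What disagreed:**
- **Square tray position:** the two cameras disagreed on its position by about 1 cm. I aimed between the two estimates and left enough margin.
- **First bottle's weight:** the first lift reading was noisy at about 0 N. Repeat readings of 0.6 to 1.0 N settled it as empty.
- **Blocked view:** the arm hid the top view while I set the filled bottle down. I relied on the scene camera and on the contact height, which was the same as for the first bottle, and the final pictures confirmed it.

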